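# Fit the work-rest plate under the belt grinder's arm

## Task

Draw the work-rest plate out of its parking rack by its handle, lay it flat on the grinder's raised apron, short of the pins and pointing at them, and let go of it. Then take it by the rear lug and slide it in under the belt arm until both its holes drop over the two locating pins and it lies fully down on the bed. Do not hit the belt arm, leave the other things on the bench where they are, and leave the plate released.

Things in the scene. Friction and masses are not known exactly. Their poses are not given: they have to be found in the camera images.
- plate: Work-rest plate, loose, 0.3 to 0.5 kg: flat aluminium, 190 long (x) x 90 wide (y) x 6 thick, two round 13.5 mm holes at y = -30 and +30. Origin on the underside, midway between the holes; rear end x = -85, front end x = +105, centre of mass about x = +6; z up. Two dark steel grips stand on it: handle and lug. It starts lying in the rack, the lug under the roof: only the handle can be gripped.
- handle (a point): Centre of the top of the plate's crosswise handle: bar 12 thick along the plate's x, 44 long along y, 34 high above the plate's top. This point is at plate x = +25, y = 0, 40 above the underside; axes as the plate's.
- lug (a point): Centre of the top of the plate's rear lug: 25 long along the plate's x, 12 thick along y, 36 high above the plate's top. This point is at plate x = -70, y = 0, 42 above the underside; axes as the plate's.
- rack: Grey parking rack, fixed. Origin on the table within 6 mm of below the plate's start; plate's x = rack's x within 4 degrees. Floor x -130 to +115, 130 wide, top 6 above the table. Roof (underside 62, top 66 above the table), side walls (inner faces y = +-60) and back wall cover x -130 to -55. Open to +x: draw the plate out 50 mm or more along +x, lifted 12 mm at most, before raising it.
- machine: Belt grinder, fixed. Origin on the table below the midpoint of its pins; x = slide-in direction, y along the belt arm. Steel, 140 wide, two levels: raised apron x -250 to -89, top 29 above the table; 9 mm step down to the bed, x -89 to +136, top 20 above the table. Drive housing 160 high at x -5 to +155, y +180 to +330, motor behind it to y +430, joined to the bed by a 20 high foot.
- pins_mid (a point): Point on the bed's surface (20 above the table) midway between the two fixed brass pins; axes as the machine's. Pins at y = -30 and +30: 11 mm diameter, 8 high (1 below the apron's level), upper 3.5 mm coned. With the plate seated, flat on the bed, its origin is here, its x along this x, its rear end 4 mm clear of the step.
- apron_edge (a point): Middle of the step's edge on the apron's surface, 29 mm above the table and 89 mm short of the pins; axes as the machine's.
- belt_arm: The grinder's belt arm with belt and wheels, fixed above the bed; origin and axes as the machine's. Spans x +15 to +70, y -115 to +185, underside 84 and top 144 above the table. The plate with its handle (top 69 above the table when lying on the apron) passes below it, a gripper does not; the lug always stays 70 mm or more short of it.
- blank: Bystander: knife blank, flat bare steel 245 x 34 x 4, loose, to be left alone.
- hammer: Bystander: hammer with wooden handle, loose, to be left alone.
- wrench: Bystander: steel spanner, loose, to be left alone.
- oil: Bystander: grey plastic bottle, 60 diameter, 150 tall, loose, to be left alone.
- scales: Bystander: dark wooden block 130 x 40 x 22, loose, to be left alone.
- tin: Bystander: open steel cup, 72 diameter, 55 tall, loose, to be left alone.
There are look-alikes about, which are no part of the job. Of the things that look like the plate, the smaller one is meant.

How it is judged:
On the way:
1. the plate lies flat on the apron, short of the pins, let go of (x of plate in the frame of pins_mid between -0.2 and -0.03 m and y of plate in the frame of pins_mid between -0.05 and 0.05 m and z of plate in the frame of pins_mid between 0.003 and 0.014 m and angle between plate's own z axis and vertical below 0.06 rad and contact force between the fingers and plate below 0.1 N and linear speed of plate below 0.02 m/s), for 0.2 s.
At the end, for the whole second after the job is handed in: The plate lies fully down on the bed with both pins in its holes: its origin within 2.5 mm of the bed's height and 3 mm sideways of the pins' midpoint, turned less than 0.06 rad from the machine's x, tilted less than 0.025 rad, released and at rest (z of plate in the frame of pins_mid between -0.003 and 0.0025 m and horizontal distance between plate and pins_mid below 0.003 m and angle between the x axis of plate and the x axis of pins_mid, either way round below 0.06 rad and angle between plate's own z axis and vertical below 0.025 rad and contact force between the fingers and plate below 0.1 N and linear speed of plate below 0.02 m/s); the robot touches nothing.
It fails at once if the belt arm is hit (more than 12 N) (contact force between belt_arm and anything else above 12 N).
It fails at once if a bystander is moved by more than 40 mm (distance of any of blank, hammer, wrench, oil, scales, tin from where it was at the start of the episode above 0.04 m).
It also fails if it takes over 59 s, if anything falls off the work surface, if the arm or the gripper's body presses on something with over 40 N, if the wrist force passes 120 N, or if a joint passes its speed limit or range.

## Robot

A 6-joint arm with a two-finger parallel gripper is mounted at the origin on the work surface. World frame = base frame: x ahead of the robot, y to its left, z up, the work surface at z = 0. Lengths are in m, angles in rad, forces in N, time in s.
With the tool pointing down it reaches from about 0.325 to 1 m from the base axis. Payload 5.1 kg.
Tool frame: the origin (TCP) lies midway between the tips of the shut fingers; the grasp point (between the pads) lies 19 mm behind it; z points along the fingers, x is the direction in which the jaws open and shut, and the axes are right-handed (so a half turn about z gives the same grasp; the last joint's range is limited). The gripper opens to 85 mm and grips with 20 to 120 N. Pads are 22 mm wide; open, the fingers measure 114 mm over their backs; the gripper's body (76 mm by 85 mm) begins 54 mm behind the grasp point. The pads swing forward as they close: fully open they stand 13 mm farther back than shut.
Start: joints at [1.062, 0.124, 1.65, -0, 1.367, -0.083], TCP at [0.269, 0.592, 0.231] pointing down, gripper open.
Joint ranges: [-2.61, 2.61], [-1.02, 2.33], [0.03, 2.71], [-1.35, 4.49], [0.32, 2.68], [-2.91, 2.91]. Speed limits (rad/s): [2.57, 2.57, 3.14, 3.14, 3.14, 3.14].

## Interface

Orientations are given as a unit quaternion [x, y, z, w].
In Python, from plant import env, imaging gives the robot as it stands.
- The arm moves only by the tool arm_command, never from a script. Its argument "moves" is text: rows parted by semicolons, each of 6 numbers parted by spaces: the shift along the tool's x, y, z in cm, then the turn, a rotation vector about the tool's x, y, z in rad. A call has 1 to 12 rows; each row shifts and turns the commanded pose from where the row before left it, along the tool's axes as they then stand; what a row does not reach is not made up. A row lasts 1/8 s, in which the tool goes at most 62.5 mm and 10.7 degrees, less where a joint would pass 70% of its speed; a pose out of reach is approached as far as the arm can. A call with a gripper value outside its range is refused whole. "gripper" is the finger opening in cm, from 0 to 8.54, set as the call begins (left out, the last holds). The fingers move at their own pace and stop on an object; the grip force is fixed at half the most. Time passes only in rows, so rows that do not move let the fingers close. It gives the time, the measured TCP pose, the force and the opening at its end, in the units of the state.
- env.observe(): the state, without advancing time (a new reading comes with each control period).
- imaging.get_image(name): name is "side" or "top" or "wrist"; returns a dict with "img" (480x640x3 uint8, red, green, blue), "intrinsics" (3x3 intrinsics, pixels), "R" (3x3) and "t" (3): a world point X has camera coordinates R X + t. Camera axes: x right, y down, z forward; pixel columns grow to the right and rows downward; lengths in m; the calibration is good to about 2 mm. A picture is of the moment at which its call begins. There is no depth.
- env.sign_off(): hands the job in, once; it reports no verdict.
Trained networks look in the newest picture that a camera, given by its name, has taken for a name from the list of things; names that differ only in an ending like _2 or _b are one class to them, and where a whole thing is asked for, a point or a joint stands for the part that bears it (a point fixed in the world has none). Each returns a list of dicts, best first, with "score" (0 to 1); they miss things now and then, are a little off and sometimes report something else, mostly with a low value. They report only what shows in the picture. A call takes as long as a camera call. They do not tell look-alikes from the thing itself.
- imaging.masks_of(name, camera): "pixels" (480x640 bool, what is visible of it) and "xy" ([column, row] in pixels, amid what is visible of it).
The state is a dict: "time_s": time; "qpos": joint angles; "joint_vel": joint speeds; "joint_torque": joint torques, N m; "tcp_pos": TCP position; "tcp_rot": TCP orientation; "wrist_force": force on the tool from outside, world axes, zero at the start; "torque": the same for the moment, N m; "opening": finger opening in m.
Only numpy, scipy, OpenCV 4.12 (cv2) and the standard library are available. Lean on these libraries where they do the work, as an engineer would, in place of code of your own. Each camera call takes 0.05 s, during which the arm holds its last target.

## Working session

There is one attempt and no reset: what is moved stays moved. The work goes in short steps, Python scripts to look and compute and a tool call to move; the robot and the scene stay as the last step left them, time stands still between calls to the robot, and variables do not carry over. Pictures are saved under pics/ and viewed, and the job is handed in when it is done.

Besides the shell and the picture viewer there is one more tool, called after "Emit:" in YAML: its name, and indented under it one key for each argument. arm_command: Moves the arm, as the interface text tells. Its arguments: {"type":"object","properties":{"moves":{"type":"string"},"gripper":{"type":"number"}},"required":["moves"]}

```bash
ls; mkdir -p pics; cat > h.py <<'E'
from plant import env, imaging
import cv2, numpy as np, pickle
def grab(n,tag):
    d=imaging.get_image(n); cv2.imwrite(f'pics/{tag}.png',d['img'][:,:,::-1]); pickle.dump(d,open(f'{tag}.pkl','wb')); return d
def ray(d,uv):
    K=np.array(d['intrinsics']);R=np.array(d['R']);t=np.array(d['t'])
    v=R.T@np.linalg.solve(K,[uv[0],uv[1],1]); return -R.T@t, v
def atz(d,uv,z):
    c,v=ray(d,uv); return c+v*(z-c[2])/v[2]
def proj(d,X):
    p=np.array(d['R'])@np.array(X)+np.array(d['t']); p=np.array(d['intrinsics'])@p; return p[:2]/p[2]
E
python3 - <<'E'
from h import *
for c in ['top','side','wrist']:
    d=grab(c,c+'0'); print(c, d['R'],d['t'],d['intrinsics'])
    for n in ['plate','handle','lug','rack','machine','pins_mid','apron_edge','belt_arm']:
        try: print(n,[(round(m['score'],2),np.round(m['xy']),int(m['pixels'].sum())) for m in imaging.masks_of(n,c)])
        except Exception as e: print(n,e)
print(env.observe())
E
```

```text
pics
top [[-0.02033911 -0.99978685  0.00354524]
 [-0.99401108  0.01984055 -0.10746317]
 [ 0.10736993 -0.00570972 -0.99420274]] [-0.04906775  0.48022092  1.15052133] [[439.71706308   0.         317.59419406]
 [  0.         439.71706308 233.77901522]
 [  0.           0.           1.        ]]
plate [(0.98, array([411., 348.]), 4357), (0.72, array([418., 226.]), 2027)]
handle [(0.61, array([408., 348.]), 4227)]
lug [(0.76, array([408., 347.]), 4349), (0.56, array([419., 225.]), 1951)]
rack [(0.74, array([428., 257.]), 2510)]
machine [(0.89, array([192., 164.]), 16824)]
pins_mid []
apron_edge [(0.64, array([192., 163.]), 16898)]
belt_arm []
side [[ 0.85772863 -0.5140742   0.00541499]
 [-0.35037789 -0.59224565 -0.7255897 ]
 [ 0.37621395  0.62046177 -0.68810629]] [-0.43056146  0.19665312  1.27933565] [[542.29754044   0.         321.26271856]
 [  0.         542.29754044 241.78437969]
 [  0.           0.           1.        ]]
plate [(0.84, array([258., 391.]), 5763), (0.67, array([402., 330.]), 1812)]
handle [(0.81, array([402., 327.]), 1838), (0.75, array([260., 394.]), 5912)]
lug [(0.94, 
[... 863 characters left out ...]
y([113., 473.]), 576)]
{'time_s': 1.35, 'qpos': array([ 1.06238753e+00,  1.23788583e-01,  1.65026742e+00,  5.00532145e-06,
        1.36749746e+00, -8.25977481e-02]), 'joint_vel': array([-0.0007106 ,  0.00052195, -0.00053166, -0.00036965,  0.00023592,
       -0.00122608]), 'joint_torque': array([-2.36057182e-03, -4.23589754e+01, -3.65744627e+01, -1.59240294e-04,
        6.04183570e-04,  8.06064634e-06]), 'tcp_pos': array([0.26851421, 0.59194964, 0.23134889]), 'tcp_rot': array([ 8.40553528e-01,  5.41728499e-01,  1.61383436e-05, -1.13836778e-05]), 'wrist_force': array([-0.65859326,  0.61241846, -0.22200073]), 'torque': array([0.01068678, 0.01623721, 0.05592534]), 'opening': 0.08546400328189684}
```

View pics/top0.png

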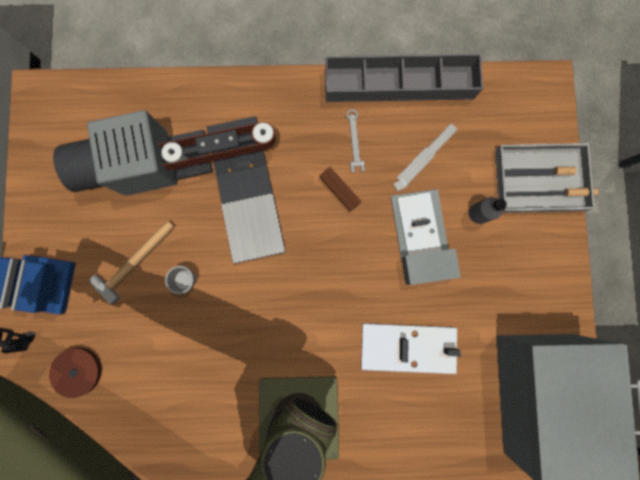

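View pics/side0.png

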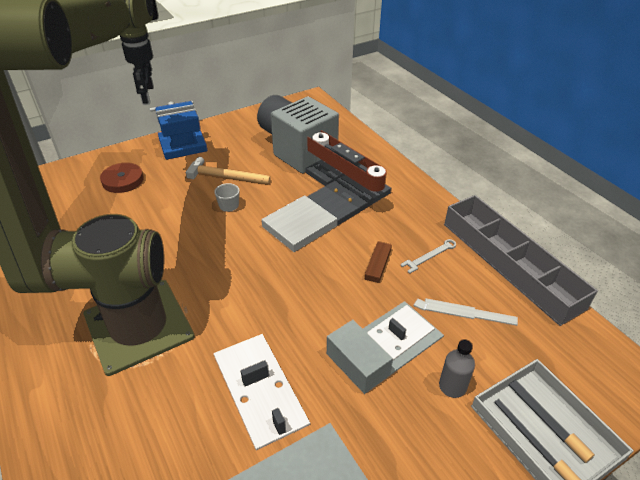

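View pics/wrist0.png

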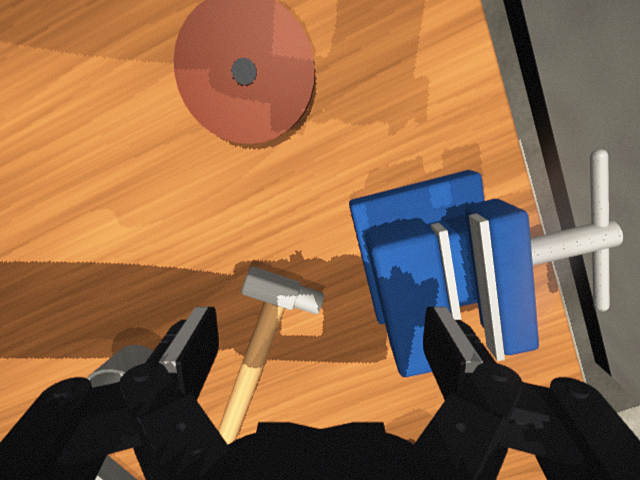

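```bash
python3 - <<'E'
from h import *
t=cv2.imread('pics/top0.png');s=cv2.imread('pics/side0.png')
def crop(im,x0,y0,w,h,k,n): cv2.imwrite(f'pics/{n}.png',cv2.resize(im[y0:y0+h,x0:x0+w],None,fx=k,fy=k,interpolation=cv2.INTER_CUBIC))
a=cv2.resize(t[175:295,370:490],None,fx=5,fy=5,interpolation=cv2.INTER_CUBIC)
cv2.imwrite('pics/c_rack_top.png',a)
crop(s,310,280,150,115,5,'c_rack_side')
crop(t,150,110,150,160,3.7,'c_mach_top') if False else cv2.imwrite('pics/c_mach_top.png',cv2.resize(t[110:270,150:300],None,fx=3.75,fy=3.75,interpolation=cv2.INTER_CUBIC))
crop(s,255,120,150,135,4.4,'c_m') if False else cv2.imwrite('pics/c_mach_side.png',cv2.resize(s[125:255,250:400],None,fx=4.5,fy=4.5,interpolation=cv2.INTER_CUBIC))
E
```

```text
(no output)
```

View pics/c_rack_top.png

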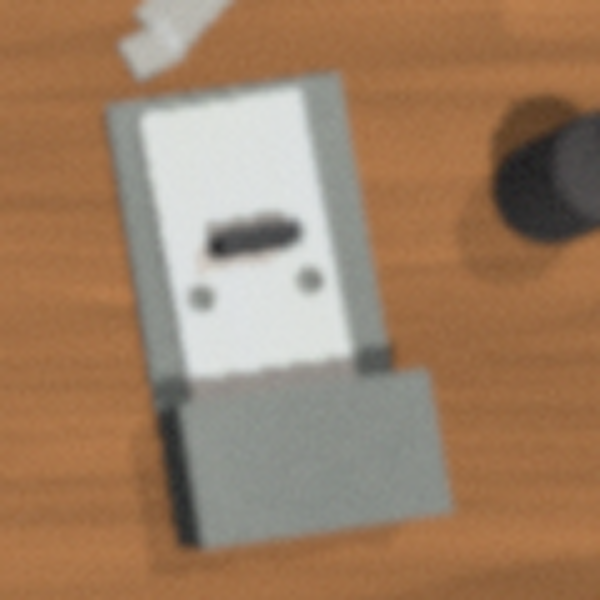

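View pics/c_rack_side.png

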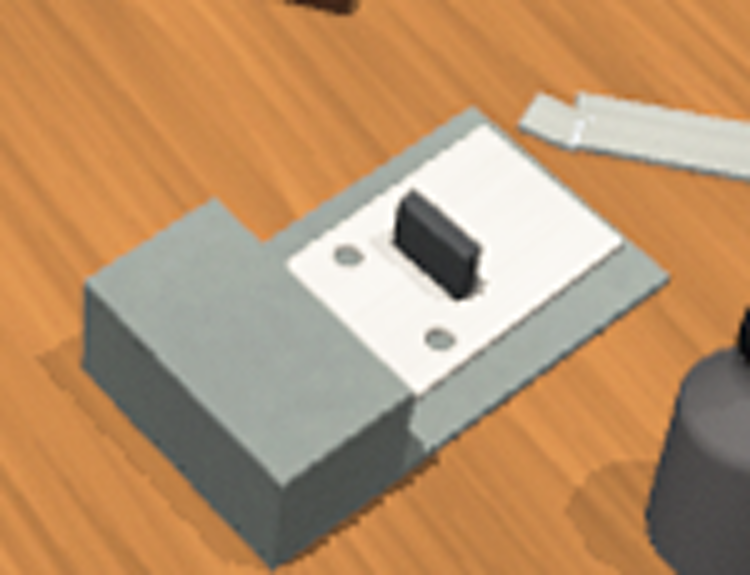

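View pics/c_mach_top.png

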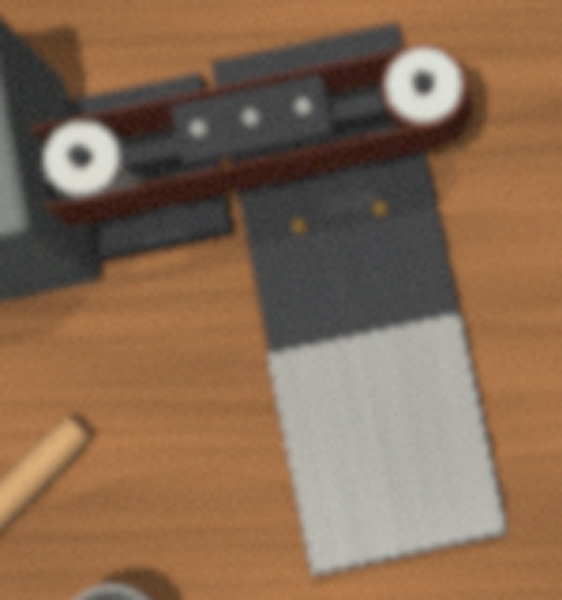

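View pics/c_mach_side.png

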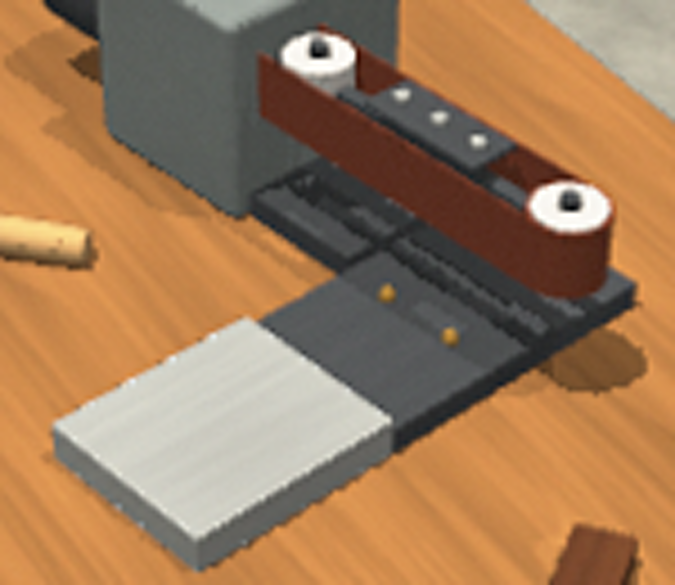

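```bash
cat > fit.py <<'E'
from h import *
from scipy.optimize import least_squares
T=pickle.load(open('top0.pkl','rb'));S=pickle.load(open('side0.pkl','rb'))
def uc(p,o,k): return (np.array(p)+.5)/k-.5+np.array(o)
def fit(obs,p0,name):
    def f(p,cam=None):
        c,s=np.cos(p[2]),np.sin(p[2]);r=[]
        for d,q,uv in obs:
            X=[p[0]+c*q[0]-s*q[1],p[1]+s*q[0]+c*q[1],q[2]]
            r.append(proj(d,X)-uv)
        return np.array(r).ravel()
    for sel in ['both','T','S']:
        o=obs
        if sel!='both': obs_=[x for x in o if x[0] is (T if sel=='T' else S)]
        else: obs_=o
        def g(p):
            c,s=np.cos(p[2]),np.sin(p[2])
            return np.concatenate([proj(d,[p[0]+c*q[0]-s*q[1],p[1]+s*q[0]+c*q[1],q[2]])-uv for d,q,uv in obs_])
        R=least_squares(g,p0); print(name,sel,np.round(R.x,4),'rms px',np.sqrt(np.mean(R.fun**2)).round(2))
        if sel=='both': print(R.fun.reshape(-1,2).round(1).tolist())
tp=lambda p:uc(p,(370,175),5); sp=lambda p:uc(p,(310,280),5)
pl=[(T,(0,.03,.009),tp((202,298))),(T,(0,-.03,.009),tp((309,280))),(T,(.105,.045,.012),tp((141,113))),(T,(.105,-.045,.012),tp((303,86))),
(S,(0,.03,.009),sp((348,255))),(S,(0,-.03,.009),sp((439,339))),(S,(.105,.045,.012),sp((488,125))),(S,(.105,-.045,.012),sp((624,242)))]
fit(pl,[.5,-.2,0.1],'plate')
rk=[(T,(.115,.065,.006),tp((107,106))),(T,(.115,-.065,.006),tp((339,73))),(T,(-.055,-.065,.066),tp((428,370))),(T,(-.13,-.065,.066),tp((452,510))),(T,(-.13,.065,.066),tp((204,549))),
(S,(.115,.065,.006),sp((474,106))),(S,(.115,-.065,.006),sp((668,276))),(S,(-.13,.065,.066),sp((86,284))),(S,(-.13,-.065,.066),sp((280,487))),(S,(-.055,-.065,.066),sp((414,398)))]
fit(rk,[.5,-.2,0.1],'rack')
tm=lambda p:uc(p,(150,110),3.75); sm=lambda p:uc(p,(250,125),4.5)
m=[(T,(-.25,.07,.029),tm((313,575))),(T,(-.25,-.07,.029),tm((505,533))),(T,(-.089,.07,.029),tm((270,352))),(T,(-.089,-.07,.029),tm((461,315))),(T,(0,.03,.026),tm((299,225))),(T,(0,-.03,.026),tm((380,209))),
(S,(-.25,.07,.029),sm((55,432))),(S,(-.25,-.07,.029),sm((200,537))),(S,(-.089,-.07,.029),sm((392,428))),(S,(-.089,.07,.029),sm((250,320))),(S,(0,.03,.026),sm((387,293))),(S,(0,-.03,.026),sm((449,336)))]
fit(m,[.6,.2,0.1],'machine')
E
python3 fit.py
```

```text
plate both [ 0.4787 -0.3385  0.1322] rms px 0.23
[[-0.4, 0.0], [-0.0, 0.3], [-0.0, 0.0], [-0.0, 0.5], [0.3, 0.1], [0.3, 0.1], [-0.0, -0.2], [0.3, -0.2]]
plate T [ 0.4793 -0.3392  0.14  ] rms px 0.12
plate S [ 0.4781 -0.338   0.1255] rms px 0.1
rack both [ 0.4755 -0.342   0.124 ] rms px 0.58
[[0.2, 0.2], [0.4, 0.2], [0.4, 0.1], [0.8, 1.1], [0.3, 0.6], [-0.1, -0.1], [0.5, -0.1], [-0.5, -0.8], [0.4, -0.4], [0.4, -1.6]]
rack T [ 0.4767 -0.341   0.1234] rms px 0.27
rack S [ 0.4743 -0.3431  0.1245] rms px 0.46
machine both [0.664  0.1462 0.1987] rms px 0.77
[[0.4, 0.2], [0.9, -0.1], [0.0, 1.0], [0.1, -0.2], [0.6, 0.4], [0.7, -0.0], [-0.7, -1.9], [-0.6, 0.6], [0.7, -1.8], [-0.6, -1.1], [0.3, -0.5], [0.6, -0.6]]
machine T [0.6647 0.1469 0.1942] rms px 0.34
machine S [0.6621 0.1439 0.2057] rms px 0.74
```

```bash
cat > plan.py <<'E'
from h import *
from scipy.spatial.transform import Rotation as Ro
def rows(p,R,goal,yaw,n):
    """from pose (p,R) to goal pointing down at yaw, n equal rows"""
    c,s=np.cos(yaw),np.sin(yaw); Rg=np.array([[c,s,0],[s,-c,0],[0,0,-1]])
    w=Ro.from_matrix(R.T@Rg).as_rotvec()/n; dp=(np.array(goal)-p)/n; out=[]
    for i in range(n):
        l=R.T@dp*100; out.append(' '.join(f'{v:.2f}' for v in l)+' '+' '.join(f'{v:.3f}' for v in w)); R=R@Ro.from_rotvec(w).as_matrix()
    print(f'step {np.linalg.norm(dp)*1000:.1f}mm turn {np.linalg.norm(w):.3f}');print('; '.join(out))
def now():
    o=env.observe(); R=Ro.from_quat(o['tcp_rot']).as_matrix()
    print('t',round(o['time_s'],2),'p',o['tcp_pos'].round(4),'yaw',round(np.arctan2(R[1,0],R[0,0]),4),'tilt',round(np.arccos(min(1,-R[2,2])),4),'F',o['wrist_force'].round(1),'M',o['torque'].round(2),'op',round(o['opening'],4),'q',o['qpos'].round(2))
    return o['tcp_pos'],R
E
python3 - <<'E'
from plan import *
p,R=now()
d=pickle.load(open('wrist0.pkl','rb')); c=-np.array(d['R']).T@np.array(d['t']); print('cam in tool',(R.T@(c-p)).round(4)); print('oil',atz(pickle.load(open('top0.pkl','rb')),(487,210),.07))
rows(p,R,[.50,-.33,.17],.132,18)
E
```

```text
t 1.35 p [0.2685 0.5919 0.2313] yaw 1.145 tilt 0.0 F [-0.7  0.6 -0.2] M [0.01 0.02 0.06] op 0.0855 q [ 1.06  0.12  1.65  0.    1.37 -0.08]
cam in tool [-1.000e-04 -8.080e-02 -1.422e-01]
oil [ 0.52762966 -0.4990198   0.07      ]
step 52.9mm turn 0.056
-4.13 3.29 0.34 -0.000 -0.000 0.056; -3.94 3.51 0.34 -0.000 -0.000 0.056; -3.74 3.73 0.34 -0.000 -0.000 0.056; -3.52 3.93 0.34 -0.000 -0.000 0.056; -3.30 4.13 0.34 -0.000 -0.000 0.056; -3.06 4.31 0.34 -0.000 -0.000 0.056; -2.81 4.47 0.34 -0.000 -0.000 0.056; -2.56 4.62 0.34 -0.000 -0.000 0.056; -2.29 4.76 0.34 -0.000 -0.000 0.056; -2.02 4.88 0.34 -0.000 -0.000 0.056; -1.74 4.99 0.34 -0.000 -0.000 0.056; -1.46 5.08 0.34 -0.000 -0.000 0.056; -1.17 5.15 0.34 -0.000 -0.000 0.056; -0.88 5.21 0.34 -0.000 -0.000 0.056; -0.59 5.25 0.34 -0.000 -0.000 0.056; -0.29 5.27 0.34 -0.000 -0.000 0.056; 0.01 5.28 0.34 -0.000 -0.000 0.056; 0.30 5.27 0.34 -0.000 -0.000 0.056
```

Emit:
arm_command:
  moves: "-4.13 3.29 0.34 0 0 0.056; -3.94 3.51 0.34 0 0 0.056; -3.74 3.73 0.34 0 0 0.056; -3.52 3.93 0.34 0 0 0.056; -3.30 4.13 0.34 0 0 0.056; -3.06 4.31 0.34 0 0 0.056; -2.81 4.47 0.34 0 0 0.056; -2.56 4.62 0.34 0 0 0.056; -2.29 4.76 0.34 0 0 0.056"
  gripper: 5

```text
time_s: 2.48
tcp_pos: [0.3849, 0.1295, 0.201]
tcp_rot: [0.949, 0.314, 0.001, 0.0]
wrist_force: [-0.4, -0.1, 0.3]
opening: 0.05
```

Emit:
arm_command:
  moves: "-2.02 4.88 0.34 0 0 0.056; -1.74 4.99 0.34 0 0 0.056; -1.46 5.08 0.34 0 0 0.056; -1.17 5.15 0.34 0 0 0.056; -0.88 5.21 0.34 0 0 0.056; -0.59 5.25 0.34 0 0 0.056; -0.29 5.27 0.34 0 0 0.056; 0.01 5.28 0.34 0 0 0.056; 0.30 5.27 0.34 0 0 0.056; 0 0 0 0 0 0; 0 0 0 0 0 0"

```text
time_s: 3.85
tcp_pos: [0.5019, -0.3291, 0.1698]
tcp_rot: [0.998, 0.068, -0.0, -0.0]
wrist_force: [0.1, -0.2, 0.3]
opening: 0.0501
```

```bash
python3 - <<'E'
from plan import *
d=grab('wrist','wrist1'); p,R=now(); print('handle top predicted',proj(d,[.5035,-.3352,.046]))
E
```

```text
t 3.9 p [ 0.502  -0.3287  0.1701] yaw 0.1378 tilt 0.0006 F [-0.   0.4 -0.1] M [ 0.02  0.01 -0.01] op 0.05 q [-0.67  0.06  1.82  0.    1.26 -0.81]
handle top predicted [321.28499216 236.41953425]
```

View pics/wrist1.png

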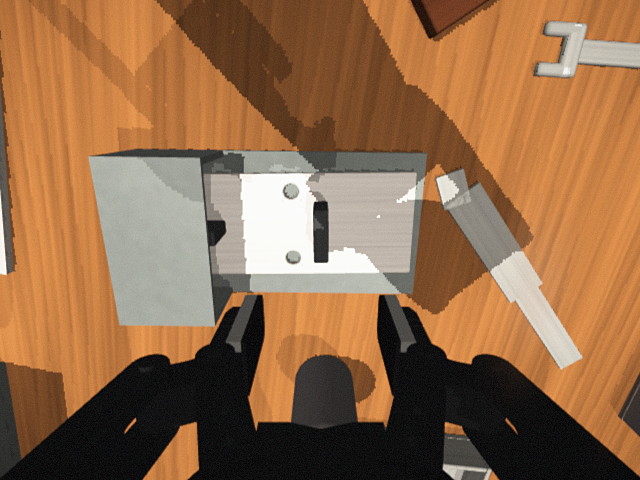

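```bash
cat > fit2.py <<'E'
from h import *
from scipy.optimize import least_squares
def fit2(obs,p0):
    def g(p):
        c,s=np.cos(p[2]),np.sin(p[2])
        return np.concatenate([proj(d,[p[0]+c*q[0]-s*q[1],p[1]+s*q[0]+c*q[1],q[2]])-np.array(uv) for d,q,uv in obs])
    R=least_squares(g,p0,loss='soft_l1'); print(np.round(R.x,4),(g(R.x).reshape(-1,2)).round(1).tolist()); return R.x
E
python3 - <<'E'
from plan import *; from fit2 import *
W=pickle.load(open('wrist1.pkl','rb'))
fit2([(W,(0,.03,.009),(291,191)),(W,(0,-.03,.009),(293,257)),(W,(.105,.045,.012),(416,172)),(W,(.105,-.045,.012),(410,273))],[.48,-.34,.13])
p,R=now()
rows(p,R,[.5035,-.335,.075],.133,4)
E
```

```text
[ 0.4784 -0.3403  0.1506] [[-0.2, 0.3], [0.4, -0.1], [0.3, 0.4], [-0.6, -0.9]]
t 3.9 p [ 0.502  -0.3287  0.1701] yaw 0.1378 tilt 0.0006 F [-0.   0.4 -0.1] M [ 0.02  0.01 -0.01] op 0.05 q [-0.67  0.06  1.82  0.    1.26 -0.81]
step 23.8mm turn 0.001
0.02 0.16 2.38 -0.000 0.000 0.001; 0.02 0.16 2.38 -0.000 0.000 0.001; 0.02 0.16 2.38 -0.000 0.000 0.001; 0.02 0.16 2.38 -0.000 0.000 0.001
```

Emit:
arm_command:
  moves: "0.02 0.18 2.4 0 0 0; 0.02 0.18 2.4 0 0 0; 0.02 0.18 2.4 0 0 0; 0.02 0.18 2.4 0 0 0; 0 0 2.0 0 0 0; 0 0 2.0 0 0 0; 0 0 1.4 0 0 0; 0 0 0 0 0 0"

```text
time_s: 4.9
tcp_pos: [0.5032, -0.3359, 0.0187]
tcp_rot: [0.998, 0.069, -0.001, -0.001]
wrist_force: [0.3, 0.3, 0.2]
opening: 0.0501
```

```bash
python3 - <<'E'
from plan import *
d=grab('wrist','wrist2'); p,R=now()
E
```

```text
t 4.95 p [ 0.5038 -0.3364  0.0197] yaw 0.1371 tilt 0.0008 F [-0.2 -0.2  0.7] M [-0.06  0.01 -0.04] op 0.0498 q [-0.68  0.25  1.89  0.    1.   -0.81]
```

View pics/wrist2.png

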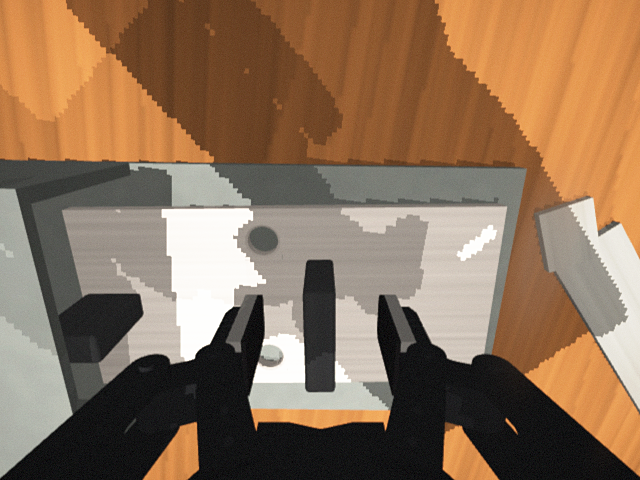

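The handle is centred between the pads, at about (319,325) with pads at x 245 and 390. Closing.

Emit:
arm_command:
  moves: "0 0 0 0 0 0; 0 0 0 0 0 0; 0 0 0 0 0 0; 0 0 0 0 0 0; 0 0 0 0 0 0; 0 0 0 0 0 0"
  gripper: 0.5

```text
time_s: 5.7
tcp_pos: [0.5046, -0.3372, 0.0213]
tcp_rot: [0.998, 0.068, 0.001, 0.001]
wrist_force: [-0.6, 0.8, 5.4]
opening: 0.011
```

Emit:
arm_command:
  moves: "0 0 -0.3 0 0 0; 0 0 -0.3 0 0 0; 0 0 0 0 0 0"

```text
time_s: 6.08
tcp_pos: [0.5035, -0.3362, 0.0256]
tcp_rot: [0.998, 0.068, -0.0, -0.0]
wrist_force: [0.5, 0.3, -2.9]
opening: 0.0106
```

```bash
python3 - <<'E'
from plan import *
p,R=now()
E
```

```text
t 6.08 p [ 0.5035 -0.3362  0.0256] yaw 0.137 tilt 0.001 F [ 0.5  0.3 -2.9] M [-0.05 -0.07  0.01] op 0.0106 q [-0.68  0.24  1.89  0.    1.01 -0.81]
```

Emit:
arm_command:
  moves: "1 -0.01 0 0 0 0; 1.5 0.02 0 0 0 0; 1.5 0.02 0 0 0 0; 1.5 0.02 0 0 0 0; 1.5 0.02 0 0 0 0; 1.5 0.02 0 0 0 0; 0 0 0 0 0 0"

```text
time_s: 6.95
tcp_pos: [0.5895, -0.3257, 0.0263]
tcp_rot: [0.998, 0.069, 0.0, 0.0]
wrist_force: [-0.2, -0.6, -3.4]
opening: 0.0109
```

```bash
python3 - <<'E'
from plan import *
d=grab('wrist','wrist3'); p,R=now()
E
```

```text
t 7.0 p [ 0.5887 -0.3258  0.026 ] yaw 0.1377 tilt 0.0004 F [ 0.2  0.2 -3.5] M [ 0.03 -0.06  0.04] op 0.0111 q [-0.59  0.37  1.73 -0.    1.05 -0.72]
```

View pics/wrist3.png

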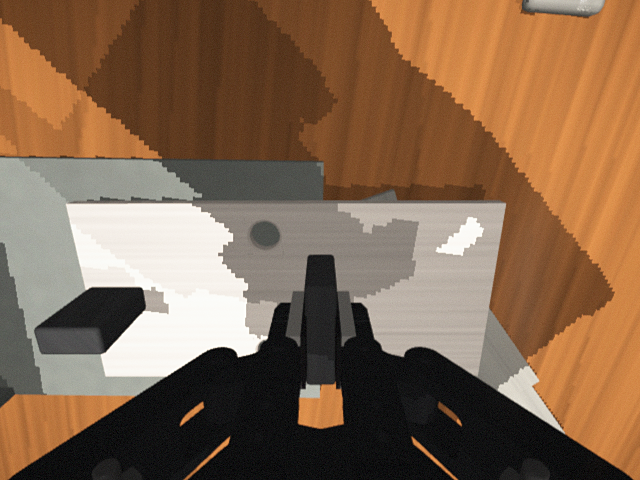

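```bash
python3 - <<'E'
from plan import *
p,R=now()
rows(p,R,[.56,-.31,.12],.14,5)
c,s=np.cos(.138),np.sin(.138)
rows(np.array([.56,-.31,.12]),np.array([[c,s,0],[s,-c,0],[0,0,-1]]),[.5415,.1213,.085],.199,10)
E
```

```text
t 7.0 p [ 0.5887 -0.3258  0.026 ] yaw 0.1377 tilt 0.0004 F [ 0.2  0.2 -3.5] M [ 0.03 -0.06  0.04] op 0.0111 q [-0.59  0.37  1.73 -0.    1.05 -0.72]
step 19.9mm turn 0.000
-0.53 -0.39 -1.88 -0.000 0.000 -0.000; -0.52 -0.39 -1.88 -0.000 0.000 -0.000; -0.52 -0.39 -1.88 -0.000 0.000 -0.000; -0.52 -0.39 -1.88 -0.000 0.000 -0.000; -0.52 -0.39 -1.88 -0.000 0.000 -0.000
step 43.3mm turn 0.006
0.41 -4.30 0.35 0.000 0.000 -0.006; 0.44 -4.29 0.35 0.000 0.000 -0.006; 0.46 -4.29 0.35 0.000 0.000 -0.006; 0.49 -4.29 0.35 0.000 0.000 -0.006; 0.51 -4.29 0.35 0.000 0.000 -0.006; 0.54 -4.28 0.35 0.000 0.000 -0.006; 0.57 -4.28 0.35 0.000 0.000 -0.006; 0.59 -4.28 0.35 0.000 0.000 -0.006; 0.62 -4.27 0.35 0.000 0.000 -0.006; 0.65 -4.27 0.35 0.000 0.000 -0.006
```

Emit:
arm_command:
  moves: "0 0 -1.5 0 0 0; -0.5 -0.4 -2 0 0 0; -0.7 -0.5 -2 0 0 0; -0.7 -0.5 -2 0 0 0; -0.7 -0.5 -1.9 0 0 0"

```text
time_s: 7.62
tcp_pos: [0.5596, -0.3107, 0.1229]
tcp_rot: [0.998, 0.068, 0.001, 0.001]
wrist_force: [0.5, -0.0, -3.6]
opening: 0.0109
```

Emit:
arm_command:
  moves: "0.24 -2.2 0 0 0 -0.004; 0.41 -4.2 0 0 0 -0.006; 0.44 -4.29 0 0 0 -0.006; 0.46 -4.29 0 0 0 -0.006; 0.49 -4.29 0 0 0 -0.006; 0.51 -4.29 0.3 0 0 -0.006; 0.54 -4.28 0.5 0 0 -0.006; 0.57 -4.28 0.7 0 0 -0.006; 0.59 -4.28 0.7 0 0 -0.006; 0.62 -4.27 0.7 0 0 -0.006; 0.3 -2.2 0.6 0 0 -0.003; 0 0 0 0 0 0"

```text
time_s: 9.12
tcp_pos: [0.5385, 0.1229, 0.0839]
tcp_rot: [0.995, 0.101, -0.001, -0.0]
wrist_force: [-1.1, 0.2, -4.4]
opening: 0.0108
```

```bash
python3 - <<'E'
from plan import *
d=grab('wrist','wrist4'); t=grab('top','top4');s=grab('side','side4'); p,R=now()
rows(p,R,[.5415,.1213,.05],.199,3)
im=np.hstack([t['img'][100:290,150:340],s['img'][90:280,230:420]]); cv2.imwrite('pics/ts4.png',cv2.resize(im[:,:,::-1],None,fx=2.1,fy=2.1,interpolation=cv2.INTER_CUBIC))
E
```

```text
t 9.28 p [0.54   0.1207 0.0851] yaw 0.198 tilt 0.0003 F [ 0.   0.7 -3.7] M [-0.03 -0.15 -0.06] op 0.0109 q [ 0.12  0.05  1.99 -0.    1.1  -0.08]
step 11.7mm turn 0.000
0.05 -0.01 1.17 0.000 0.000 -0.000; 0.05 -0.01 1.17 0.000 0.000 -0.000; 0.05 -0.01 1.17 0.000 0.000 -0.000
```

View pics/wrist4.png

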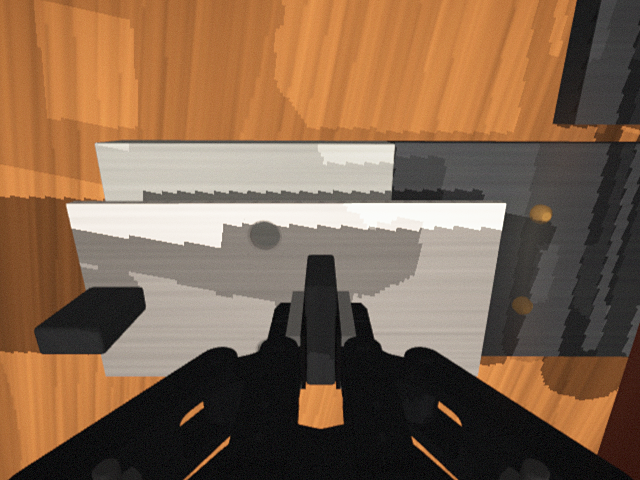

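View pics/ts4.png

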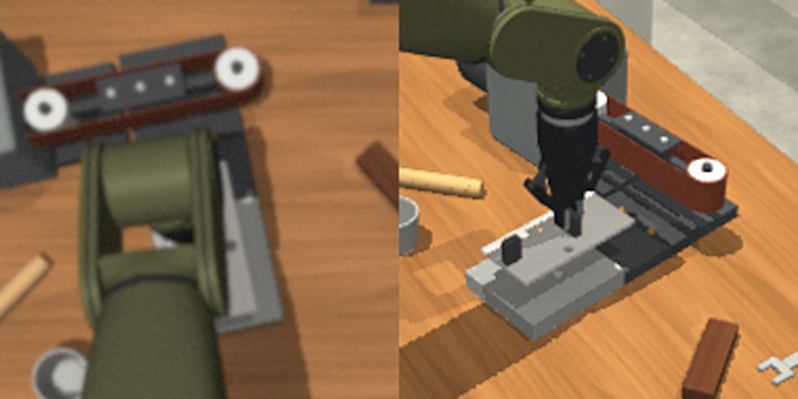

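```bash
python3 - <<'E'
from plan import *; from fit2 import *
W=pickle.load(open('wrist4.pkl','rb'))
o=[(W,(0,.03,.026),(540.5,213)),(W,(0,-.03,.026),(522,305.5)),(W,(-.25,.07,.029),(96,143)),(W,(-.089,.07,.029),(394,142))]
m=fit2(o,[.66,.146,.199]); fit2(o[:2],[.66,.146,.199])
# plate relative : corners front top surface, height ?
for h in (.080,):
    pz=.0851-.0145
    fit2([(W,(.105,.045,pz+.006),(506,203)),(W,(-.085,.045,pz+.006),(67,203)),(W,(0,.03,pz+.005),(265,235))],[.51,.116,.2])
E
```

```text
[0.6637 0.1477 0.2044] [[2.9, 0.3], [2.9, 1.0], [-5.7, -0.2], [-1.0, -0.1]]
[0.6619 0.1478 0.2017] [[0.0, -0.4], [-0.0, 0.4]]
[0.5143 0.1197 0.2021] [[4.5, -0.1], [-3.8, -0.1], [-0.0, 0.8]]
```

Emit:
arm_command:
  moves: "0.05 0.05 1.2 0 0 -0.002; 0.05 0.05 1.2 0 0 -0.002; 0 0.05 1 0 0 0; 0 0 0.2 0 0 0; 0 0 0 0 0 0"

```text
time_s: 9.9
tcp_pos: [0.5416, 0.1194, 0.0488]
tcp_rot: [0.995, 0.101, -0.0, 0.0]
wrist_force: [-0.8, 0.3, -3.1]
opening: 0.011
```

Emit:
arm_command:
  moves: "0 0 0.15 0 0 0; 0 0 0 0 0 0"

```text
time_s: 10.15
tcp_pos: [0.5419, 0.1196, 0.0479]
tcp_rot: [0.995, 0.101, 0.0, 0.0]
wrist_force: [0.4, 0.0, -3.8]
opening: 0.0109
```

Emit:
arm_command:
  moves: "0 0 0.15 0 0 0; 0 0 0 0 0 0"

```text
time_s: 10.4
tcp_pos: [0.5416, 0.1196, 0.0461]
tcp_rot: [0.995, 0.101, -0.0, 0.0]
wrist_force: [-0.9, -0.2, -3.2]
opening: 0.011
```

Emit:
arm_command:
  moves: "0 0 0.1 0 0 0; 0 0 0 0 0 0"

```text
time_s: 10.65
tcp_pos: [0.5416, 0.1195, 0.045]
tcp_rot: [0.995, 0.101, -0.0, 0.0]
wrist_force: [0.1, 0.1, -3.0]
opening: 0.011
```

Emit:
arm_command:
  moves: "0 0 0.1 0 0 0; 0 0 0 0 0 0"

```text
time_s: 10.9
tcp_pos: [0.5419, 0.1195, 0.0443]
tcp_rot: [0.995, 0.101, 0.0, -0.0]
wrist_force: [0.0, 0.7, -2.6]
opening: 0.0106
```

Emit:
arm_command:
  moves: "0 0 0.1 0 0 0; 0 0 0 0 0 0"

```text
time_s: 11.15
tcp_pos: [0.5419, 0.1195, 0.0442]
tcp_rot: [0.995, 0.101, -0.0, 0.0]
wrist_force: [-3.5, 0.1, 4.6]
opening: 0.0111
```

Emit:
arm_command:
  moves: "0 0 0.1 0 0 0; 0 0 0 0 0 0"

```text
time_s: 11.4
tcp_pos: [0.5421, 0.1196, 0.0443]
tcp_rot: [0.995, 0.101, -0.0, 0.0]
wrist_force: [-7.2, -0.9, 10.6]
opening: 0.0109
```

Touchdown at TCP z of about 0.044. I'll ease off 2 mm of command and open.

Emit:
arm_command:
  moves: "0 0 -0.15 0 0 0; 0 0 0 0 0 0; 0 0 0 0 0 0; 0 0 0 0 0 0; 0 0 0 0 0 0"
  gripper: 4

```text
time_s: 12.02
tcp_pos: [0.5416, 0.1195, 0.0435]
tcp_rot: [0.995, 0.101, -0.0, 0.0]
wrist_force: [1.3, -0.0, -0.8]
opening: 0.0401
```

Emit:
arm_command:
  moves: "0 0 -2 0 0 0; 0 0 -3 0 0 0; 0 0 -3.5 0 0 0; 0 0 -3 0 0 0; 0 0 0 0 0 0; 0 0 0 0 0 0"

```text
time_s: 12.78
tcp_pos: [0.5413, 0.1195, 0.1585]
tcp_rot: [0.995, 0.101, -0.0, 0.0]
wrist_force: [0.4, 0.2, -0.9]
opening: 0.0399
```

```bash
python3 - <<'E'
from plan import *
d=grab('wrist','wrist5'); t=grab('top','top5');s=grab('side','side5'); p,R=now()
cv2.imwrite('pics/s5.png',cv2.resize(s['img'][125:255,250:400][:,:,::-1],None,fx=4.5,fy=4.5,interpolation=cv2.INTER_CUBIC))
cv2.imwrite('pics/w5.png',d['img'][:,:,::-1])
E
```

```text
t 12.93 p [0.5407 0.1194 0.157 ] yaw 0.202 tilt 0.0029 F [-0.4 -1.   0.1] M [ 0.03  0.   -0.01] op 0.0396 q [ 0.12 -0.03  1.94 -0.    1.24 -0.08]
```

View pics/w5.png

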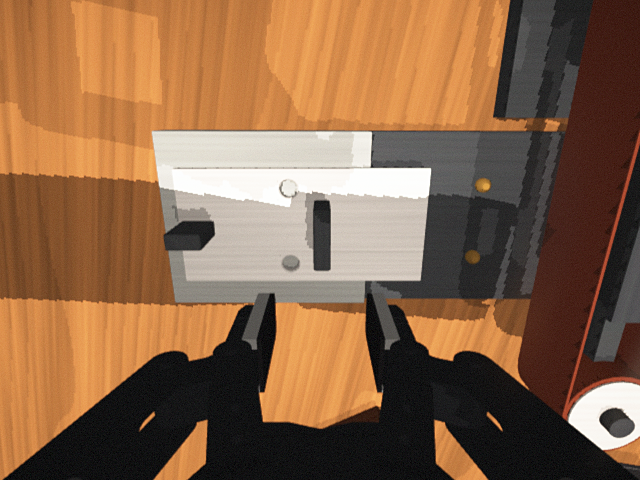

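View pics/s5.png

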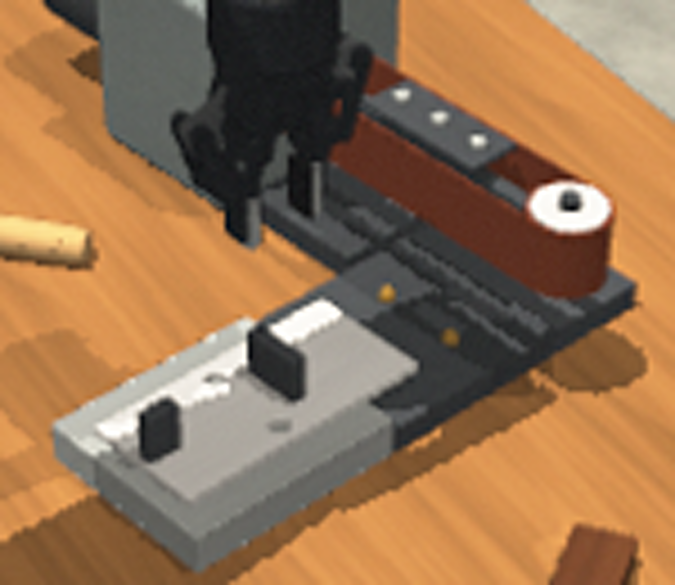

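```bash
python3 - <<'E'
from plan import *
im=cv2.imread('pics/wrist5.png')
cv2.imwrite('pics/w5a.png',cv2.resize(im[120:310,145:345],None,fx=3.9,fy=3.1,interpolation=cv2.INTER_CUBIC))
cv2.imwrite('pics/w5b.png',cv2.resize(im[120:310,340:540],None,fx=3.9,fy=3.1,interpolation=cv2.INTER_CUBIC))
E
```

```text
(no output)
```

View pics/w5a.png

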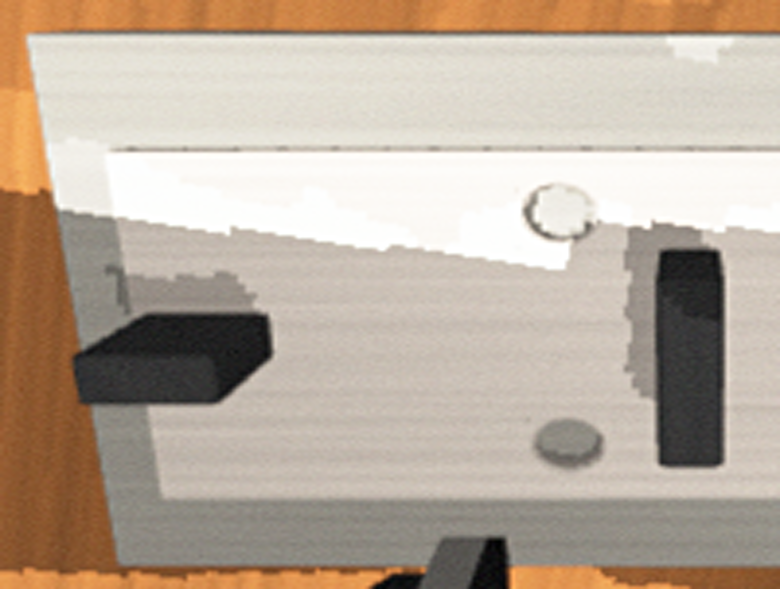

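View pics/w5b.png

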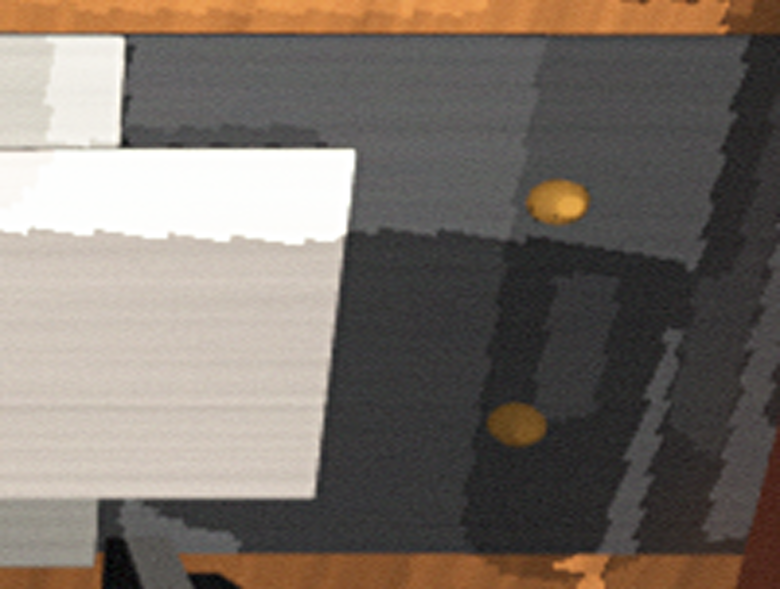

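```bash
cat > rel.py <<'E'
from plan import *
from scipy.optimize import least_squares
W=pickle.load(open('wrist5.pkl','rb'))
a=lambda u,v:np.array([(u+.5)/3.9-.5+145,(v+.5)/3.1-.5+120]); b=lambda u,v:a(u,v)+[195,0]
P=[((-.085,.045,.035),a(106,151)),((-.085,-.045,.035),a(162,498)),((.105,.045,.035),b(355,149)),((.105,-.045,.035),b(316,497)),((0,.03,.0345),a(560,212)),((0,-.03,.0345),a(569,441))]
M=[((-.25,.07,.029),a(29,34)),((-.25,-.07,.029),a(120,565)),((-.089,.07,.029),b(124,36)),((-.089,-.07,.029),b(98,567)),((0,.03,.025),b(558,202)),((0,-.03,.025),b(517,424))]
def T(p,q):
    c,s=np.cos(p[2]),np.sin(p[2]); return np.array([p[0]+c*q[0]-s*q[1],p[1]+s*q[0]+c*q[1],q[2]])
def g(x):
    d=dict(W); d['R']=Ro.from_rotvec([x[7],x[8],0]).as_matrix()@np.array(W['R']); 
    C=-np.array(W['R']).T@np.array(W['t'])+[0,0,x[6]]; d['t']=-d['R']@C
    r=[proj(d,T(x[:3],q))-uv for q,uv in P]+[proj(d,T(x[3:6],q))-uv for q,uv in M]
    return np.concatenate(r+[[x[6]/.004,x[7]/.01,x[8]/.01]])
S=least_squares(g,[.51,.116,.2,.663,.147,.2,0,0,0],loss='soft_l1');x=S.x
print(x.round(4)); print(g(x)[:-3].reshape(-1,2).round(1).tolist())
c,s=np.cos(x[5]),np.sin(x[5]);d=x[:2]-x[3:5]
print('plate in machine',c*d[0]+s*d[1],-s*d[0]+c*d[1],x[2]-x[5])
print('lug',T(x[:3],(-.07,0,0)),'lug target',T(x[3:6],(-.07,0,0)))
E
python3 rel.py
```

```text
[ 0.5181  0.1167  0.2046  0.6653  0.1478  0.2013  0.0021 -0.0029 -0.0023]
[[0.5, -0.0], [0.6, -0.4], [-0.6, 0.1], [-0.9, -0.6], [0.1, 0.1], [0.0, 0.4], [-0.9, 0.1], [-0.2, 0.3], [0.3, -0.2], [-0.6, -0.2], [0.6, -0.0], [0.7, 0.5]]
plate in machine -0.1504596148199641 -0.0011079154504234356 0.0032725199100628877
lug [0.44958496 0.10244644 0.        ] lug target [0.5967374  0.13384597 0.        ]
```

```bash
python3 - <<'E'
from plan import *
p,R=now()
rows(p,R,[.449,.1015,.12],.2046+np.pi/2,11)
E
```

```text
t 12.93 p [0.5407 0.1194 0.157 ] yaw 0.202 tilt 0.0029 F [-0.4 -1.   0.1] M [ 0.03  0.   -0.01] op 0.0396 q [ 0.12 -0.03  1.94 -0.    1.24 -0.08]
step 9.1mm turn 0.143
-0.85 -0.01 0.34 -0.000 0.000 -0.143; -0.84 -0.13 0.34 -0.000 0.000 -0.143; -0.81 -0.25 0.34 -0.000 0.000 -0.143; -0.77 -0.36 0.34 -0.000 0.000 -0.143; -0.71 -0.47 0.34 -0.000 0.000 -0.143; -0.64 -0.56 0.34 -0.000 0.000 -0.143; -0.55 -0.65 0.34 -0.000 0.000 -0.143; -0.45 -0.72 0.34 -0.000 0.000 -0.143; -0.34 -0.78 0.34 -0.000 0.000 -0.143; -0.23 -0.82 0.34 -0.000 0.000 -0.143; -0.11 -0.84 0.34 -0.000 0.000 -0.143
```

Emit:
arm_command:
  moves: "-0.85 -0.01 0.34 0 0 -0.143; -0.84 -0.13 0.34 0 0 -0.143; -0.81 -0.25 0.34 0 0 -0.143; -0.77 -0.36 0.34 0 0 -0.143; -0.71 -0.47 0.34 0 0 -0.143; -0.64 -0.56 0.34 0 0 -0.143; -0.55 -0.65 0.34 0 0 -0.143; -0.45 -0.72 0.34 0 0 -0.143; -0.34 -0.78 0.34 0 0 -0.143; -0.23 -0.82 0.34 0 0 -0.143; -0.11 -0.84 0.34 0 0 -0.143; 0 0 0 0 0 0"

```text
time_s: 14.42
tcp_pos: [0.4487, 0.1016, 0.1198]
tcp_rot: [0.632, 0.775, -0.001, -0.001]
wrist_force: [-0.4, -0.4, 0.2]
opening: 0.04
```

```bash
python3 - <<'E'
from plan import *
d=grab('wrist','wrist6'); p,R=now()
rows(p,R,[.449,.1015,.043],.2046+np.pi/2,5)
for X in [(.449,.1015,.071),(.4496,.1024,.071)]: print(proj(d,X))
E
```

```text
t 14.47 p [0.4493 0.1017 0.1203] yaw 1.7725 tilt 0.0016 F [ 0.2  0.5 -0. ] M [-0.05 -0.05  0.04] op 0.0403 q [ 0.11 -0.21  2.17  0.    1.19 -1.67]
step 15.5mm turn 0.001
-0.00 -0.01 1.55 -0.000 -0.000 -0.001; -0.00 -0.01 1.55 -0.000 -0.000 -0.001; -0.00 -0.01 1.55 -0.000 -0.000 -0.001; -0.00 -0.01 1.55 -0.000 -0.000 -0.001; -0.00 -0.01 1.55 -0.000 -0.000 -0.001
[320.49649123 267.48288878]
[321.81642112 268.71533797]
```

View pics/wrist6.png

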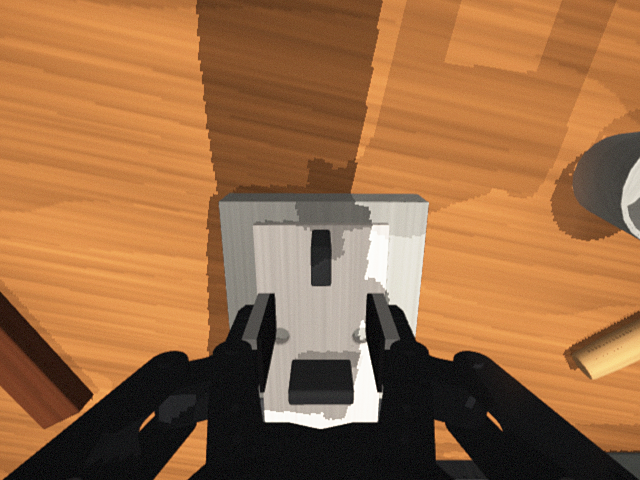

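Emit:
arm_command:
  moves: "0 -0.01 1.55 0 0 0; 0 -0.01 1.55 0 0 0; 0 -0.01 1.55 0 0 0; 0 -0.01 1.55 0 0 0; 0 -0.01 1.45 0 0 0; 0 0 0 0 0 0"

```text
time_s: 15.22
tcp_pos: [0.4482, 0.1015, 0.043]
tcp_rot: [0.631, 0.775, -0.001, -0.001]
wrist_force: [-0.3, 0.2, 0.8]
opening: 0.0401
```

```bash
python3 - <<'E'
from plan import *
d=grab('wrist','wrist7'); p,R=now()
E
```

```text
t 15.28 p [0.449  0.1016 0.044 ] yaw 1.775 tilt 0.0014 F [0.1 0.7 0.3] M [ 0.05  0.07 -0.02] op 0.0398 q [ 0.11 -0.1   2.21 -0.    1.03 -1.67]
```

View pics/wrist7.png

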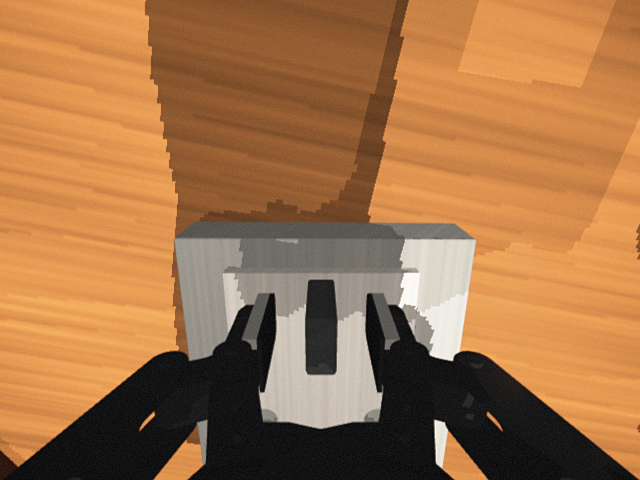

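Emit:
arm_command:
  moves: "0 0 0 0 0 0; 0 0 0 0 0 0; 0 0 0 0 0 0; 0 0 0 0 0 0; 0 0 0 0 0 0; 0 0 0 0 0 0"
  gripper: 0.5

```text
time_s: 16.02
tcp_pos: [0.4502, 0.1018, 0.0457]
tcp_rot: [0.631, 0.776, 0.001, 0.001]
wrist_force: [-1.0, 0.6, 6.3]
opening: 0.0112
```

Emit:
arm_command:
  moves: "0 0 -0.1 0 0 0; 0 0 -0.1 0 0 0; 0 0 0 0 0 0; 0 0 0 0 0 0"

```text
time_s: 16.52
tcp_pos: [0.4488, 0.1015, 0.0462]
tcp_rot: [0.631, 0.775, -0.001, -0.001]
wrist_force: [-0.1, -0.1, -1.2]
opening: 0.011
```

```bash
python3 - <<'E'
from plan import *
d=grab('wrist','wrist8');s=grab('side','side8'); p,R=now()
a=d['img'][200:480,160:500]; b=s['img'][125:255,250:400]
cv2.imwrite('pics/ws8.png',np.hstack([cv2.resize(a,(400,400)),cv2.resize(b,(400,400))])[:,:,::-1])
E
```

```text
t 16.62 p [0.4488 0.1016 0.0462] yaw 1.775 tilt 0.0016 F [ 0.4 -0.1 -1.7] M [-0.06  0.14  0.01] op 0.0107 q [ 0.11 -0.1   2.21 -0.    1.03 -1.67]
```

View pics/ws8.png

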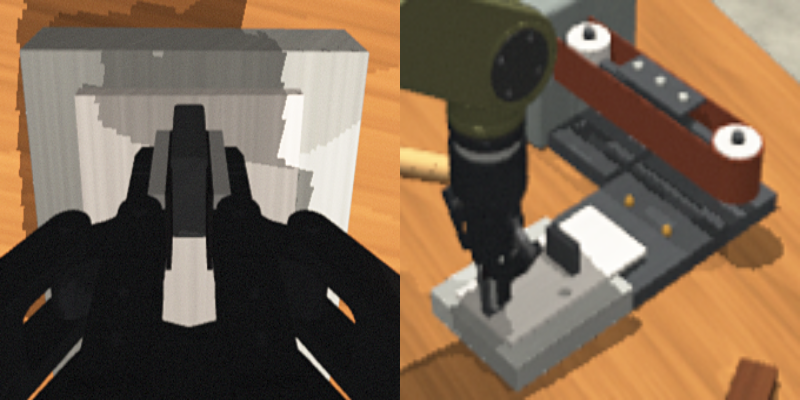

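Emit:
arm_command:
  moves: "0 0 -0.1 -0.008 0 0; 0 0 0 0 0 0; 0 0 0 0 0 0"

```text
time_s: 17.0
tcp_pos: [0.4492, 0.1016, 0.0475]
tcp_rot: [0.631, 0.775, 0.003, 0.002]
wrist_force: [0.1, -0.2, -3.1]
opening: 0.0111
```

```bash
python3 - <<'E'
from plan import *
p,R=now()
E
```

```text
t 17.0 p [0.4492 0.1016 0.0475] yaw 1.775 tilt 0.0075 F [ 0.1 -0.2 -3.1] M [-0.05  0.22  0.01] op 0.0111 q [ 0.11 -0.11  2.22  0.    1.03 -1.67]
```

Emit:
arm_command:
  moves: "0.02 1 0 0 0 0; 0.02 1.5 0 0 0 0; 0.02 1.5 0 0 0 0; 0 1.5 0 0 0 0.003; 0 1.5 0 0 0 0; 0 1 0 0 0 0; 0 0 0 0 0 0"

```text
time_s: 17.88
tcp_pos: [0.5283, 0.1185, 0.0484]
tcp_rot: [0.632, 0.775, 0.003, 0.003]
wrist_force: [-0.0, 0.0, -2.3]
opening: 0.0106
```

```bash
python3 - <<'E'
from plan import *
s=grab('side','side9'); p,R=now()
cv2.imwrite('pics/s9.png',cv2.resize(s['img'][100:250,250:420][:,:,::-1],None,fx=4,fy=4,interpolation=cv2.INTER_CUBIC))
E
```

```text
t 17.93 p [0.5276 0.1184 0.0482] yaw 1.7721 tilt 0.0072 F [ 0.2 -0.4 -2.5] M [-0.08  0.28 -0.09] op 0.0109 q [ 0.12  0.07  2.04  0.    1.03 -1.65]
```

View pics/s9.png

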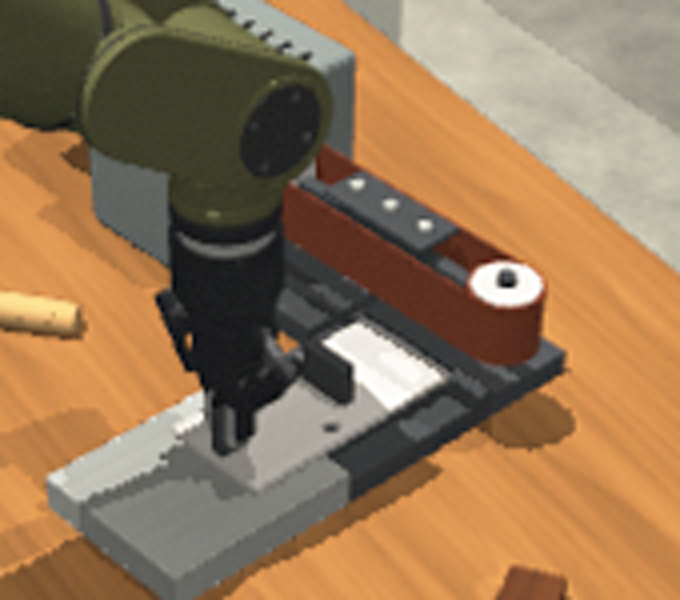

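Emit:
arm_command:
  moves: "0 1.2 0 0 0 0; 0 1.5 0 0 0 0; 0 1.2 0 0 0 0; 0 0.6 0 0 0 0; 0 0 0 0 0 0; 0 0 0 0 0 0"

```text
time_s: 18.68
tcp_pos: [0.5713, 0.1273, 0.0484]
tcp_rot: [0.632, 0.775, 0.003, 0.002]
wrist_force: [-0.2, -0.2, -3.8]
opening: 0.011
```

```bash
python3 - <<'E'
from plan import *
s=grab('side','side10'); w=grab('wrist','wrist10'); p,R=now()
cv2.imwrite('pics/s10.png',cv2.resize(s['img'][120:250,260:410][:,:,::-1],None,fx=4.6,fy=4.6,interpolation=cv2.INTER_CUBIC))
E
```

```text
t 18.77 p [0.5713 0.1273 0.0486] yaw 1.772 tilt 0.0075 F [ 0.5 -1.1 -2. ] M [-0.07  0.24  0.02] op 0.0109 q [ 0.13  0.16  1.94  0.    1.03 -1.65]
```

View pics/s10.png

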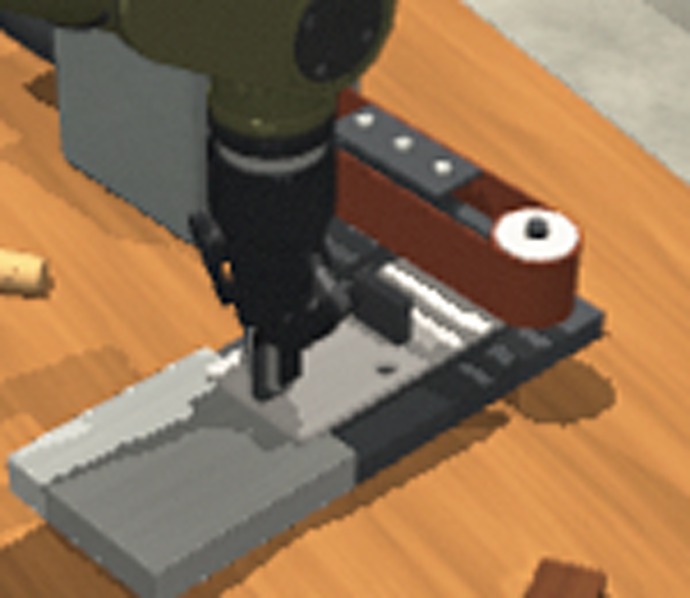

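View pics/wrist10.png

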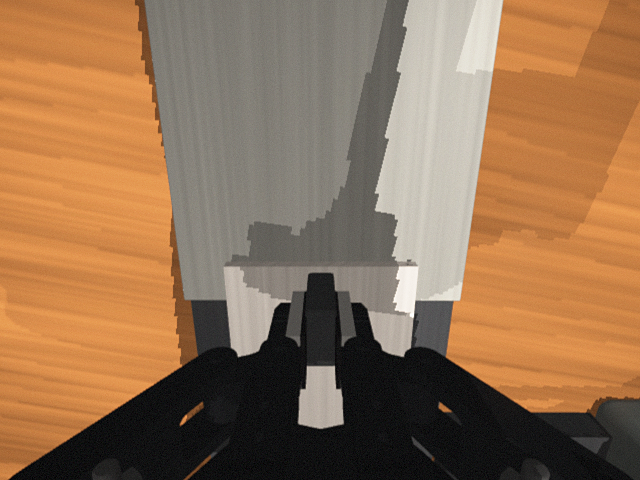

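```bash
python3 - <<'E'
from plan import *
im=cv2.imread('pics/wrist10.png')
cv2.imwrite('pics/w10a.png',cv2.resize(im[240:320,165:265],None,fx=7,fy=7,interpolation=cv2.INTER_CUBIC))
cv2.imwrite('pics/w10b.png',cv2.resize(im[240:320,380:480],None,fx=7,fy=7,interpolation=cv2.INTER_CUBIC))
E
```

```text
(no output)
```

View pics/w10a.png

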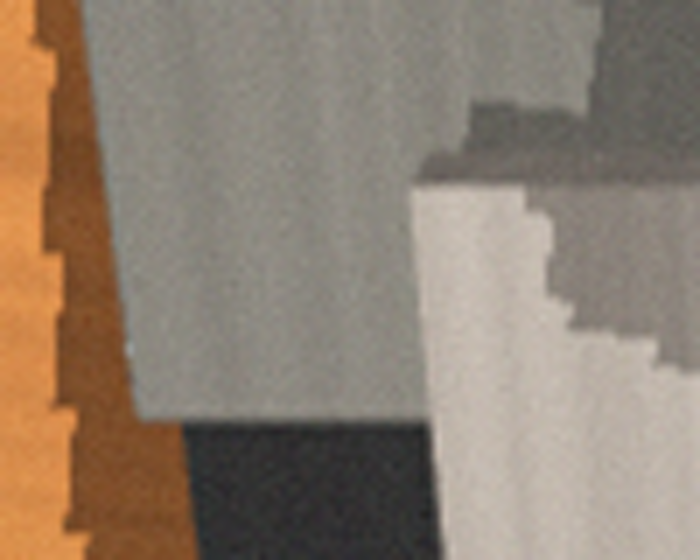

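View pics/w10b.png

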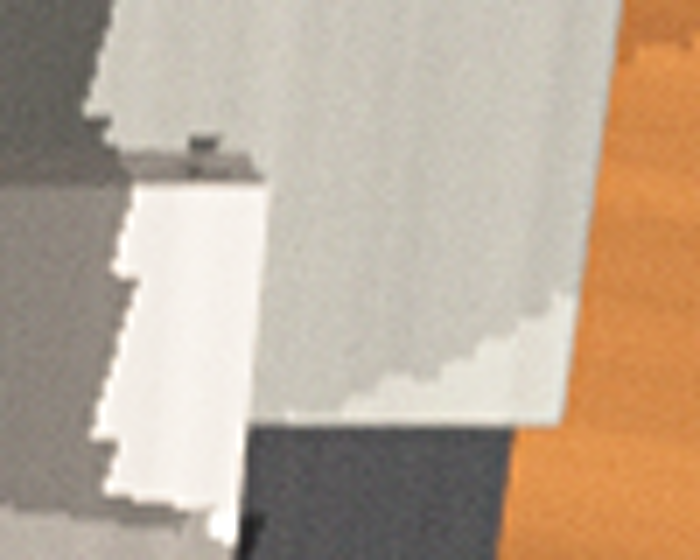

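```bash
python3 - <<'E'
from plan import *
d=pickle.load(open('wrist10.pkl','rb'))
z=.029
L=atz(d,(184.1,299.3),z);Rr=atz(d,(459.9,300.2),z);L2=atz(d,(176.3,239.6),z);R2=atz(d,(468.5,239.6),z)
print('apron width',np.linalg.norm(L-Rr),np.linalg.norm((L2-R2)))
e=(L-Rr)[:2];print('yaw from step',np.arctan2(-e[0],e[1]),'from sides',[np.arctan2(*( (a-b)[[1,0]])) for a,b in((L,L2),(Rr,R2))])
for zt in (.035,.037,.039):
    A=atz(d,(223.5,266.2),zt);B=atz(d,(417.6,265.9),zt)
    f=(A-B)[:2]; print(zt,'plate w',np.linalg.norm(A-B),'yaw',np.arctan2(-f[0],f[1]))
    # bigger: which of L is +y?
    yaw=.2013;c,s=np.cos(yaw),np.sin(yaw)
    m=(A+B)/2-(L+Rr)/2; print('rear mid rel step mid: x',c*m[0]+s*m[1],'y',-s*m[0]+c*m[1])
E
```

```text
apron width 0.13868630099444731 0.1385550252539242
yaw from step -2.9440954758619085 from sides [np.float64(0.19569033968724137), np.float64(0.1998186345362453)]
0.035 plate w 0.09088736884896573 yaw -2.9387394555701296
rear mid rel step mid: x -0.020964442556552648 y -0.0007763138120285527
0.037 plate w 0.08971496578863677 yaw -2.938739455570129
rear mid rel step mid: x -0.02182352866230413 y -0.0007777049276933021
0.039 plate w 0.08854256272830785 yaw -2.938739455570129
rear mid rel step mid: x -0.02268261476805561 y -0.0007790960433580515
```

Emit:
arm_command:
  moves: "0.03 0.9 0 0 0 0.002; 0.03 0.9 0 0 0 0; 0.01 0.57 0 0 0 0; 0 0.2 0 0 0 0; 0 0 0 0 0 0; 0 0 0 0 0 0"

```text
time_s: 19.52
tcp_pos: [0.5965, 0.1331, 0.0488]
tcp_rot: [0.633, 0.774, 0.003, 0.002]
wrist_force: [0.1, 0.4, -3.2]
opening: 0.0107
```

```bash
python3 - <<'E'
from plan import *
w=grab('wrist','wrist11'); s=grab('side','side11'); p,R=now()
im=w['img'][:,:,::-1]
cv2.imwrite('pics/w11.png',np.vstack([cv2.resize(im[250:320,165:265],None,fx=4.2,fy=4.2,interpolation=cv2.INTER_CUBIC),cv2.resize(im[250:320,380:480],None,fx=4.2,fy=4.2,interpolation=cv2.INTER_CUBIC)]))
cv2.imwrite('pics/s11.png',cv2.resize(s['img'][120:250,260:410][:,:,::-1],None,fx=4.6,fy=4.6,interpolation=cv2.INTER_CUBIC))
E
```

```text
t 19.62 p [0.5965 0.1332 0.0489] yaw 1.77 tilt 0.0078 F [-0.8  0.6 -3.7] M [-0.08  0.27  0.04] op 0.0107 q [ 0.13  0.21  1.88  0.    1.04 -1.64]
```

View pics/w11.png

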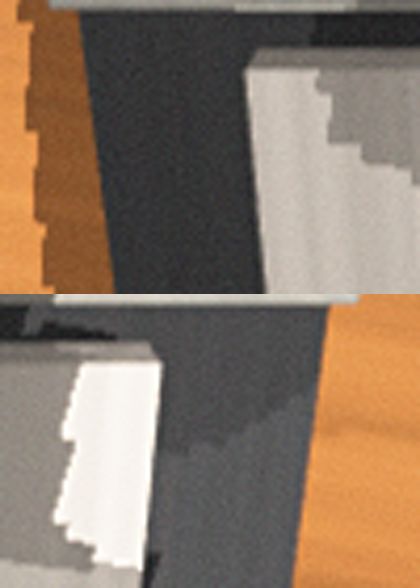

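View pics/s11.png

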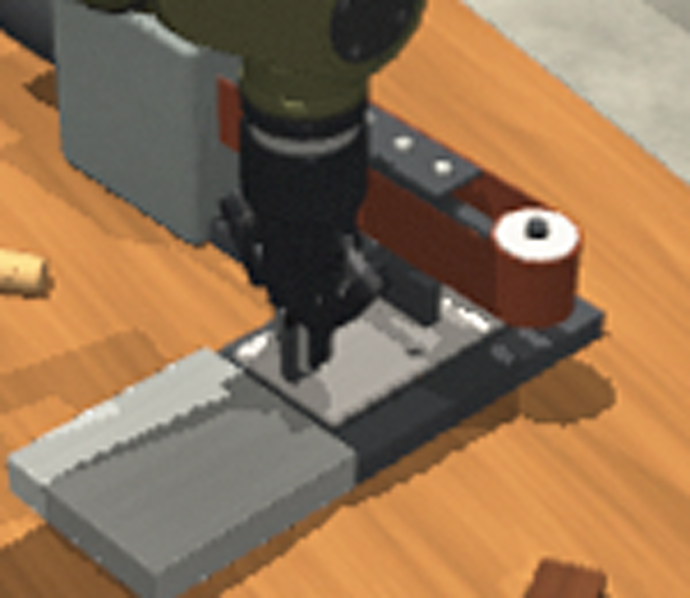

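```bash
python3 - <<'E'
from plan import *
d=pickle.load(open('wrist11.pkl','rb'))
z=.029
L=atz(d,(176.1,251.5),z);Rr=atz(d,(464.6,251.7),z)
print('apron width',np.linalg.norm(L-Rr))
e=(Rr-L)[:2];print('yaw step',np.arctan2(-e[0],e[1]))
zt=.037
A=atz(d,(223.7,265.6),zt);B=atz(d,(417.9,265.8),zt)
f=(B-A)[:2]; print('plate yaw',np.arctan2(-f[0],f[1]))
yaw=.2;c,s=np.cos(yaw),np.sin(yaw)
m=(A+B)/2-(L+Rr)/2; print('rear mid rel step mid: x',c*m[0]+s*m[1],'y',-s*m[0]+c*m[1])
E
```

```text
apron width 0.13862351137053713
yaw step 0.19843030898149303
plate yaw 0.19804791941924862
rear mid rel step mid: x 0.00391990328848805 y 0.00019932201272748144
```

Emit:
arm_command:
  moves: "0 0 0.2 0 0 0; 0 0 0.2 0 0 0; 0 0 0 0 0 0"

```text
time_s: 20.0
tcp_pos: [0.5965, 0.1331, 0.0446]
tcp_rot: [0.633, 0.774, 0.003, 0.002]
wrist_force: [-0.1, -1.5, -1.6]
opening: 0.011
```

Emit:
arm_command:
  moves: "0 0 0.2 0 0 0; 0 0 0 0 0 0"

```text
time_s: 20.25
tcp_pos: [0.5967, 0.1332, 0.0427]
tcp_rot: [0.633, 0.774, 0.003, 0.002]
wrist_force: [0.6, -0.1, -3.3]
opening: 0.011
```

Emit:
arm_command:
  moves: "0 0 0.2 0 0 0; 0 0 0 0 0 0"

```text
time_s: 20.5
tcp_pos: [0.5967, 0.1332, 0.0407]
tcp_rot: [0.633, 0.774, 0.003, 0.002]
wrist_force: [0.9, -0.2, -4.0]
opening: 0.0104
```

```bash
python3 - <<'E'
from plan import *
p,R=now()
E
```

```text
t 20.5 p [0.5967 0.1332 0.0407] yaw 1.77 tilt 0.0075 F [ 0.9 -0.2 -4. ] M [-0.08  0.23  0.04] op 0.0104 q [ 0.13  0.22  1.88  0.    1.03 -1.64]
```

Emit:
arm_command:
  moves: "0 0 0.2 0 0 0; 0 0 0 0 0 0"

```text
time_s: 20.75
tcp_pos: [0.5967, 0.1332, 0.0387]
tcp_rot: [0.633, 0.774, 0.003, 0.002]
wrist_force: [-0.2, -1.0, -3.4]
opening: 0.0111
```

Emit:
arm_command:
  moves: "0 0 0.1 0 0 0; 0 0 0 0 0 0"

```text
time_s: 21.0
tcp_pos: [0.5968, 0.1332, 0.0378]
tcp_rot: [0.633, 0.774, 0.003, 0.002]
wrist_force: [0.2, 0.1, -3.6]
opening: 0.0112
```

Emit:
arm_command:
  moves: "0 0 0.1 0 0 0; 0 0 0 0 0 0"

```text
time_s: 21.25
tcp_pos: [0.5968, 0.1332, 0.0368]
tcp_rot: [0.633, 0.774, 0.003, 0.002]
wrist_force: [-0.8, 0.4, -3.2]
opening: 0.0109
```

Emit:
arm_command:
  moves: "0 0 0.1 0 0 0; 0 0 0 0 0 0"

```text
time_s: 21.5
tcp_pos: [0.597, 0.1332, 0.0367]
tcp_rot: [0.633, 0.774, 0.003, 0.003]
wrist_force: [-4.2, -0.3, 4.0]
opening: 0.0108
```

Emit:
arm_command:
  moves: "0 0 0.1 0 0 0; 0 0 0 0 0 0"

```text
time_s: 21.75
tcp_pos: [0.5972, 0.1333, 0.0367]
tcp_rot: [0.633, 0.774, 0.003, 0.003]
wrist_force: [-5.5, -1.1, 9.0]
opening: 0.0106
```

Emit:
arm_command:
  moves: "0 0 -0.15 0 0 0; 0 0 0 0 0 0; 0 0 0 0 0 0; 0 0 0 0 0 0; 0 0 0 0 0 0"
  gripper: 4

```text
time_s: 22.38
tcp_pos: [0.5969, 0.1332, 0.0363]
tcp_rot: [0.633, 0.774, 0.003, 0.002]
wrist_force: [-0.2, 0.4, 0.8]
opening: 0.04
```

Emit:
arm_command:
  moves: "0 0 -1.5 0.008 0 0; 0 0 -2.5 0 0 0; 0 -1 -3 0 0 0; 0 -2.5 -3 0 0 0; 0 -4 -2 0 0 0; 0 -5 -1 0 0 0; 0 -1 0 0 0 0; 0 0 0 0 0 0"

```text
time_s: 23.38
tcp_pos: [0.4647, 0.1065, 0.1673]
tcp_rot: [0.633, 0.774, 0.001, 0.001]
wrist_force: [0.4, -0.1, 1.0]
opening: 0.0397
```

```bash
python3 - <<'E'
from plan import *
w=grab('wrist','wrist12'); s=grab('side','side12'); p,R=now()
cv2.imwrite('pics/s12.png',cv2.resize(s['img'][120:250,260:410][:,:,::-1],None,fx=4.6,fy=4.6,interpolation=cv2.INTER_CUBIC))
E
```

```text
t 23.48 p [0.4653 0.1066 0.1668] yaw 1.7699 tilt 0.0008 F [ 0.3  1.6 -1.1] M [-0.   -0.03 -0.04] op 0.0399 q [ 0.11 -0.22  2.09  0.    1.27 -1.66]
```

View pics/s12.png

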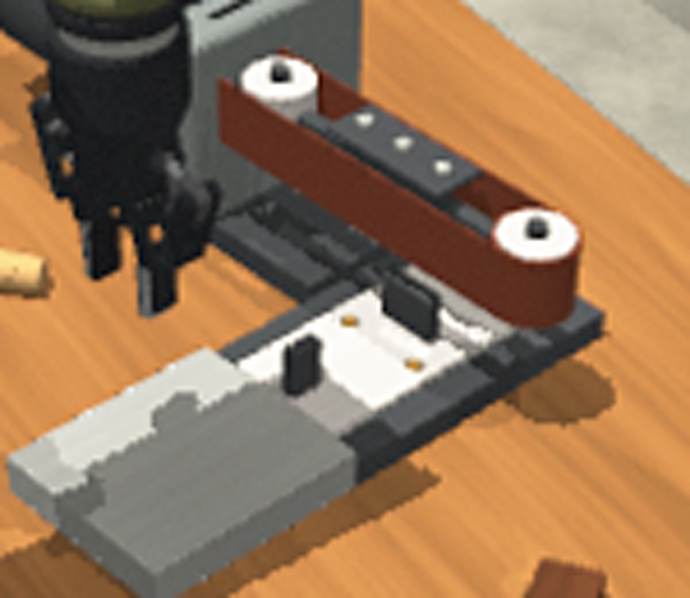

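View pics/wrist12.png

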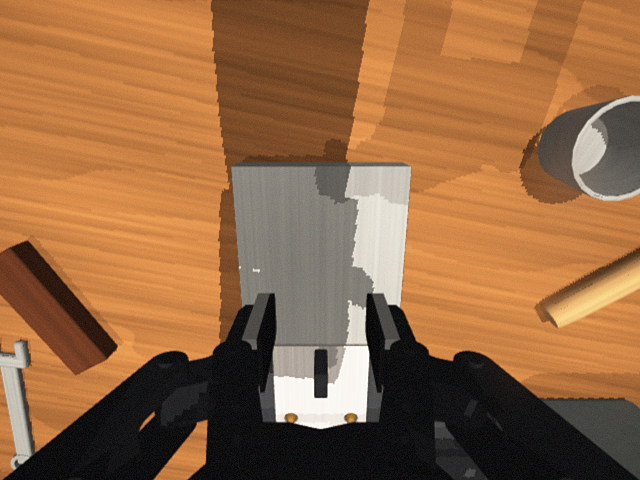

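```bash
python3 - <<'E'
from plan import *
s=pickle.load(open('side12.pkl','rb'))
c,sn=np.cos(.2),np.sin(.2)
im=cv2.resize(s['img'][120:250,260:410][:,:,::-1],None,fx=4.6,fy=4.6,interpolation=cv2.INTER_CUBIC).copy()
for q in [(-.085,.045,.026),(-.085,-.045,.026),(0,.03,.026),(0,-.03,.026),(-.07,0,.062),(.025,.022,.06),(.025,-.022,.06)]:
    u=(proj(s,[.664+c*q[0]-sn*q[1],.147+sn*q[0]+c*q[1],q[2]])-[260,120]+.5)*4.6-.5
    cv2.circle(im,(int(u[0]),int(u[1])),4,(0,0,255),1)
cv2.imwrite('pics/s12o.png',im)
E
```

```text
(no output)
```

View pics/s12o.png

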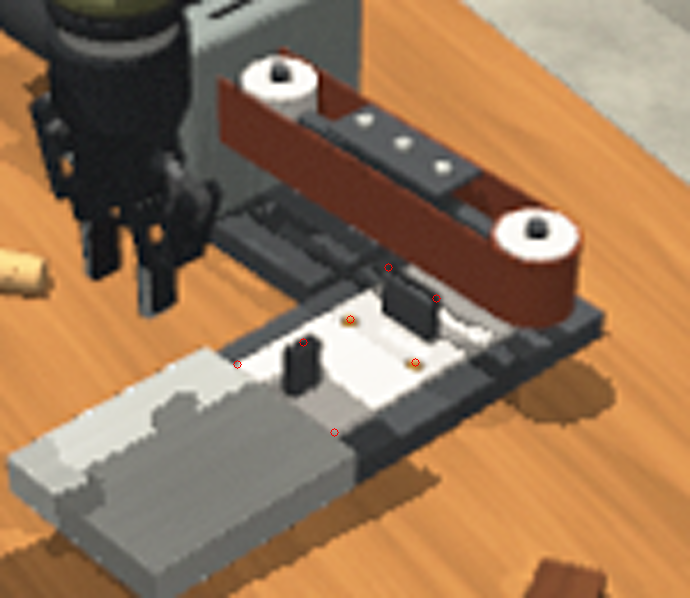

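```bash
python3 - <<'E'
from plan import *
now(); print(env.sign_off())
E
```

```text
t 23.48 p [0.4653 0.1066 0.1668] yaw 1.7699 tilt 0.0008 F [ 0.3  1.6 -1.1] M [-0.   -0.03 -0.04] op 0.0399 q [ 0.11 -0.22  2.09  0.    1.27 -1.66]
the job is handed in; nothing more can be done
None
```

The plate is seated on the bed with a pin showing in each hole, released, and the arm is clear of it. I handed the job in at 23.5 s; no verdict was reported.

**What I did:** I took the smaller plate, the one in the rack, by its handle. I drew it out about 85 mm, lifted 6 mm, and laid it flat on the apron about 150 mm short of the pins and let go. I then took it by the rear lug, slid it in under the belt arm, lowered it over the pins and released it.

**Last checks:**
- **Position before lowering:** the wrist picture put the rear edge 3.9 mm past the step (4 mm wanted), 0.2 mm off centre and turned less than 0.001 rad from the machine's x.
- **Lowering:** no resistance until contact about 9 mm below apron level, which is the bed. The largest vertical force I read in that step was 9 N.
- **After release:** both pins show in the holes. The expected outline of the seated plate falls on the pins, rear corners and lug in the side picture.

**Where readings disagreed:**
- The wrist camera measured lengths about 1% short.
- The side and top cameras placed the machine about 3 mm apart, so I relied on relative measurements within one wrist picture.
- In the side overlay the handle's marks sit slightly off its top edge.

I did not measure the bystanders again at the end. No contact with them or the belt arm showed in the force readings I took.

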